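Press the bush home with the bench clamp, then run the jaw back

TASK

Pump the bench clamp's trigger until its jaw has pressed the brass bush fully home in the pump housing, easing off as soon as the trigger goes solid. Then hold the thumb release down and draw the jaw head all the way back to its rear stop. Never bear on the clamp or housing with more than 45 N, and leave everything else on the bench where it is.

Things in the scene. Friction and masses are not known exactly. Their poses are not given: they have to be found in the camera images.
- clamp: Bench press-clamp, fixed to the bench. Steel bed plate 150 x 360 x 12 mm carrying a toothed bar whose top is 61 mm up. Origin on the bench surface under the bar's centre line. Its +y axis is the pressing direction (jaw head towards housing), x across the bar, z up.
- jaw_head (a joint): Travel of the sliding grey jaw head (62 mm long, 47 wide, top 94 up) along the bar, m: 0 = fully back at its rear stop, growing towards the housing, at most 0.080. Teeth 5 mm apart let it go forwards only (it may settle back to the last tooth); a full trigger stroke advances it about 5 mm. With the thumb lever held fully down it slides both ways against about 6 N.
- jaw_face (a point): Centre of the front face of the head's round steel jaw pad (30 mm across), 88 mm above the bench; the pad faces the clamp's +y and meets the bush flange squarely.
- trigger_pad (a point): Centre of the top of the black pad (32 mm across the bar, 40 along it, 8 thick) at the end of the pump trigger, a lever sticking out behind the head (clamp -y) and rising backwards; its pivot is 125 mm ahead of the pad, 84 mm above the bench. The pad is about 124 mm up at rest and rides along with the head.
- trigger (a joint): Tilt of the trigger, rad: 0 = up at rest, 0.44 = down on its stop (pad 56 mm lower; feels solid too). It springs back up when let go and must rise fully before the next stroke bites. Pushed slowly at the pad: 2 to 8 N in free travel, 12 to 20 N while driving the bush; once the bush is home each stroke goes solid, usually part-way. Over 45 N bends the clamp.
- release_pad (a point): Centre of the top of the steel thumb lever (pad 30 x 34 mm) on the jaw head, about 117 mm above the bench, hinged 36 mm ahead of this point (clamp +y). A lip 5 mm thick stands 12 mm above the pad along its rear edge, 16 mm behind this point, to draw the head back by.
- release (a joint): Tilt of the thumb lever, rad: 0 = up, 0.26 = fully down on its stop (pad 9 mm lower, 2 to 4 N). Held down it frees the head; let up, the teeth catch again. It twitches by itself as teeth pass and may rest partly down on a tooth. Over 45 N bends the clamp.
- housing: Aluminium pump housing bolted to the bed; the slot it is bolted in varies. Origin on the bed plate (12 mm above the bench) below the face of its boss; axes as the clamp's. The round boss (60 mm across) faces -y with the bush bore at 76 mm above this origin. Body about 80 mm wide, top at 136 mm above this origin.
- bush (a joint): Depth the brass bush has been pressed in, m: 0 = flange 9 mm off the boss face, 0.009 = flange flat on the boss face (home). A tight press fit: about 50 N to move it, too tight to push by hand. Flange 36 mm across, 4 mm thick.
- spare_bush: Spare brass bush, 30 mm across, 22 mm high, standing on the bed plate beside the bar. Bystander.
- bolt: Steel bolt standing on its head on the bed plate, 35 mm high. Bystander.
- hammer: Hammer lying on the bench. Bystander.
- thinner: Amber bottle, 190 mm high. Bystander.
- tin: Aluminium tin, 110 x 200 x 55 mm. Bystander.

How it is judged:
By the outcome, as a careful person would: the job done as asked, in the order asked, and still so for the second after the job is handed in, with the robot touching nothing.
It also fails if it takes over 64 s, if anything falls off the work surface, if the arm or the gripper's body presses on something with over 40 N, if the wrist force passes 120 N, or if a joint passes its speed limit or range.

ROBOT

A 7-joint arm with a two-finger parallel gripper is mounted at the origin on the work surface. World frame = base frame: x ahead of the robot, y to its left, z up, the work surface at z = 0. Lengths are in mm, angles in rad, forces in N, time in s.
With the tool pointing down it reaches from about 400 to 875 mm from the base axis. Payload 4.4 kg.
Tool frame: the origin (TCP) lies on the centre line of the jaws, within the pads' length; the fingertips stand 25 mm ahead of it and the grasp point (between the pads) lies 6 mm ahead of it (ctrl.finger_overhang is the distance from the TCP to the fingertips, in mm); z points along the fingers, y is the line along which they close (so a half turn about z gives the same grasp; the last joint's range is limited). The gripper opens to 85 mm and grips with 20 to 120 N. Pads are 22 mm wide; open, the fingers measure 114 mm over their backs; the gripper's body (76 mm by 85 mm) begins 54 mm behind the grasp point. The pads swing forward as they close: fully open they stand 13 mm farther back than shut.
Start: joints at [-1.224, 0.628, 0.038, 1.517, -0.027, 0.996, -0.02], TCP at [260.743, 595.425, 256.313] pointing down, gripper open.
Joint ranges: [-3.06, 3.06], [-0.37, 2.12], [-1.25, 1.32], [0.18, 2.47], [-1.1, 4.24], [0.23, 1.98], [-2.94, 2.94]. Speed limits (rad/s): [2.57, 2.57, 3.14, 3.14, 3.14, 3.14, 3.14].

INTERFACE

Orientations are given as [roll, pitch, yaw] about the fixed x, y, z axes, in that order (R = Rz(yaw) Ry(pitch) Rx(roll)).
In Python, from cell import ctrl gives the robot as it stands. The module is installed in compiled form; this text tells all that it offers.
- The arm moves only by the tool play_rows, never from a script. Its argument "targets" is a list of rows, each a list of 5 numbers: the closure, from 0 (fully open) to 1 (shut), then the shift along the tool's x, y, z in cm, then the turn about the tool's z in degrees. In form: [[gripper, dx, dy, dz, spin], ...]. A call has 1 to 10 rows; each row is the pose to reach, as a shift and turn from the pose commanded when the call began, along the tool's axes at that moment; what a row does not reach only later rows make up. A row lasts 1/10 s, in which the tool goes at most 50 mm and 8.59 degrees, less where a joint would pass 70% of its speed; a pose out of reach is approached as far as the arm can. A call with a gripper value outside its range is refused whole. The fingers move at their own pace and stop on an object; the grip force is fixed at half the most. Time passes only in rows, so rows that repeat a pose let the fingers close. It gives the time, the measured TCP pose, the force, the opening and the grip force at its end, in the units of the state.
- ctrl.read_state(): the state, without advancing time (a new reading comes with each control period).
- ctrl.get_image(name): name is "scene" or "top" or "wrist"; returns (picture, depth): 420x560x3 uint8, red, green, blue; 420x560 float32, mm along the optical axis (not along the pixel's ray), 0 where there is no reading.
- ctrl.calibration(name): a dict with "vfov" (degrees; the focal length in pixels is half the picture's height over the tangent of half this angle, whatever the lens; pixels are square), "cx", "cy" (the principal point, pixels), "k1" (the pictures are not rectified: a ray, as slopes to the right and down, at radius r is drawn at 1 + k1 r^2 times it, then the intrinsics apply), "extrinsics" (4x4, takes a point from camera to world coordinates); the wrist camera has in their place "mount" (4x4, takes a point from camera to tool coordinates, whose origin is the TCP and whose axes are the flange's). Camera axes: x right, y down, z forward; pixel columns grow to the right and rows downward; lengths in mm; the calibration is good to about 2 mm. A picture is of the moment at which its call begins: read the wrist's pose just before it. calibration takes no time and is no camera call.
- ctrl.finish_job(): hands the job in; it is judged then, once.
Trained networks look in the newest picture that a camera, given by its name, has taken for a name from the list of things; names that differ only in an ending like _2 or _b are one class to them, and where a whole thing is asked for, a point or a joint stands for the part that bears it (a point fixed in the world has none). Each returns a list of dicts, best first, with "confidence" (0 to 1); they miss things now and then, are a little off and sometimes report something else, mostly with a low value. They report only what shows in the picture. A call takes as long as a camera call.
- ctrl.search_frame(camera, name): "bbox" ([left, top, right, bottom] in pixels, round what is visible of it).
- ctrl.trace(camera, name): "pixels" (420x560 bool, what is visible of it) and "bbox" ([left, top, right, bottom] in pixels, round what is visible of it).
The state is a dict: "clock": time; "qpos": joint angles; "qd": joint speeds; "tau": joint torques, N m; "eef_pos": TCP position; "tool_rot": TCP orientation; "force": force on the tool from outside, world axes, zero at the start; "torque": the same for the moment, N m; "width": finger opening in mm; "gripper_force": force on a finger pad.
Only numpy, scipy, OpenCV 4.12 (cv2) and the standard library are available. Lean on these libraries where they do the work, as an engineer would, in place of code of your own. Each camera call takes 0.05 s, during which the arm holds its last target. There are 200 camera calls.

## Working session

There is one attempt and no reset: what is moved stays moved. The work goes in short steps, Python scripts to look and compute and a tool call to move; the robot and the scene stay as the last step left them, time stands still between calls to the robot, and variables do not carry over. Pictures are saved under pics/ and viewed, at most 10 in all, crops included, and the job is handed in when it is done.

Besides the shell and the picture viewer there is one more tool, called after "Call:" in YAML: its name, and indented under it one key for each argument. play_rows: Moves the arm, as the interface text tells. Its arguments: {"type":"object","properties":{"targets":{"type":"array"}},"required":["targets"]}

```bash
mkdir -p pics
cat > h.py <<'E'
import numpy as np, cv2
from cell import ctrl
from scipy.spatial.transform import Rotation as R
def K(c):
    f=210/np.tan(np.radians(c['vfov'])/2); return f
def ext(name):
    c=ctrl.calibration(name)
    if 'extrinsics' in c: return c,np.array(c['extrinsics'])
    s=ctrl.read_state(); T=np.eye(4); T[:3,:3]=R.from_euler('xyz',s['tool_rot']).as_matrix(); T[:3,3]=s['eef_pos']
    return c,T@np.array(c['mount'])
def cloud(name,d,c,E):
    f=K(c); v,u=np.mgrid[:420,:560]; m=np.stack([(u-c['cx'])/f,(v-c['cy'])/f],-1)
    p=m.copy()
    for _ in range(8): p=m/(1+c['k1']*(p**2).sum(-1,keepdims=True))
    P=np.concatenate([p*d[...,None],d[...,None]],-1)
    return P@E[:3,:3].T+E[:3,3]
def save(n,im): cv2.imwrite('pics/'+n,im[...,::-1])
E
python3 - <<'E'
from h import *
s=ctrl.read_state(); print({k:np.round(v,3) for k,v in s.items()})
ims=[]
for n in ['top','scene']:
    c,E=ext(n); im,d=ctrl.get_image(n); np.savez(n+'.npz',im=im,d=d,P=cloud(n,d,c,E)); P=cloud(n,d,c,E)
    save(n+'0.png',im)
    for t in ['clamp','jaw_head','trigger_pad','release_pad','housing','bush','spare_bush','bolt','hammer','thinner','tin']:
        for r in ctrl.trace(n,t)[:1]:
            m=r['pixels']&(d>0); q=P[m]
            if len(q): print(n,t,round(r['confidence'],2),np.round(r['bbox']),m.sum(),np.round(np.median(q,0)),np.round(np.percentile(q,2,0)),np.round(np.percentile(q,98,0)))
E
```

```text
{'clock': np.float64(0.0), 'qpos': array([-1.224,  0.629,  0.038,  1.518, -0.027,  0.996, -0.02 ]), 'qd': array([-0.001, -0.001,  0.   ,  0.   ,  0.   , -0.002,  0.001]), 'tau': array([ 1.0000e-03, -5.6341e+01,  1.2260e+00, -1.9345e+01,  1.1000e-02,
        1.1000e-02,  0.0000e+00]), 'eef_pos': array([260.482, 594.892, 255.377]), 'tool_rot': array([-3.14 ,  0.   ,  2.729]), 'force': array([ 0.745, -0.173,  0.469]), 'torque': array([ 0.05 ,  0.045, -0.011]), 'gripper_force': np.float64(0.0), 'width': np.float64(85.673)}
top clamp 0.97 [202. 161. 328. 213.] 5376 [528.  47.  12.] [465. -92.   5.] [607. 249. 120.]
top jaw_head 0.57 [243. 174. 329. 191.] 854 [536.  66. 109.] [514. -86.  53.] [556. 131. 126.]
top trigger_pad 0.72 [272. 178. 328. 189.] 428 [539. -50. 109.] [ 525. -100.    3.] [565.  50. 125.]
top release_pad 0.6 [251. 179. 274. 188.] 222 [538.  77. 112.] [523.  53. 105.] [552. 110. 127.]
top housing 0.98 [203. 165. 236. 204.] 1023 [529. 200. 119.] [483. 158.  31.] [586. 236. 150.]
top bush 0.71 [241. 175. 326. 194.] 946 [536.  61. 109.] [514. -88.  37.] [559. 130. 125.]
top
[... 565 characters left out ...]
 [555.  51. 127.]
scene release_pad 0.71 [265. 189. 336. 234.] 983 [547.  64. 102.] [518. -92.  36.] [561. 122. 126.]
scene housing 0.74 [327. 164. 367. 214.] 1291 [555. 191. 107.] [502. 152.  20.] [590. 234. 149.]
scene spare_bush 0.47 [334. 221. 344. 230.] 97 [593. 113.  29.] [581. 102.  15.] [605. 127.  37.]
scene bolt 0.38 [302. 194. 326. 206.] 175 [539.  71. 113.] [522.  48. 107.] [552. 108. 127.]
scene hammer 0.67 [104. 256. 151. 347.] 1235 [ 363. -440.   23.] [ 270. -545.    4.] [ 465. -342.   28.]
scene thinner 0.88 [373. 116. 397. 176.] 1063 [519. 411. 100.] [480. 394.   6.] [542. 451. 190.]
scene tin 0.75 [326. 107. 364. 158.] 1602 [314. 465.  12.] [236. 343.  -1.] [418. 556.  56.]
```

Run:
```python
from h import *
t=np.load('top.npz');s=np.load('scene.npz')
a=cv2.resize(t['im'][150:225,190:340],None,fx=5,fy=5,interpolation=2)
b=cv2.resize(s['im'][150:290,240:390],None,fx=4,fy=4,interpolation=2)
save('top1.png',a);save('scene1.png',b)
# bed plate axis from both clouds
P=np.concatenate([t['P'].reshape(-1,3),s['P'].reshape(-1,3)])
m=(abs(P[:,2]-12)<4)&(P[:,0]>430)&(P[:,0]<640)&(P[:,1]>-150)&(P[:,1]<300)
print(cv2.minAreaRect(P[m][:,:2].astype(np.float32)),m.sum())
m=(P[:,2]>104)&(P[:,2]<128)&(P[:,0]>500)&(P[:,0]<580)&(P[:,1]>-120)&(P[:,1]<140)
Q=P[m]
for y in range(-110,140,6):
    q=Q[(Q[:,1]>=y)&(Q[:,1]<y+6)]
    if len(q): print(y,len(q),np.round([q[:,0].min(),np.median(q[:,0]),q[:,0].max(),np.median(q[:,2]),q[:,2].max()]))
```

```text
((535.5734252929688, 93.43156433105469), (191.79916381835938, 409.8907165527344), 2.0341172218322754) 5759
-98 22 [523. 540. 556. 123. 127.]
-92 42 [524. 540. 557. 124. 128.]
-86 56 [524. 539. 556. 123. 128.]
-80 43 [525. 541. 555. 122. 126.]
-74 46 [524. 540. 556. 120. 126.]
-68 57 [525. 541. 555. 118. 123.]
-62 48 [523. 540. 556. 117. 121.]
-56 26 [525. 541. 554. 116. 122.]
-50 20 [534. 540. 544. 114. 118.]
-44 17 [534. 541. 544. 111. 115.]
-38 16 [535. 539. 545. 113. 117.]
-32 22 [533. 540. 545. 110. 115.]
-26 14 [534. 540. 544. 109. 117.]
-20 13 [533. 541. 544. 107. 110.]
-14 10 [535. 541. 544. 107. 111.]
-8 10 [536. 539. 544. 105. 111.]
-2 3 [538. 538. 541. 106. 106.]
4 1 [538. 538. 538. 106. 106.]
10 1 [540. 540. 540. 107. 107.]
40 1 [529. 529. 529. 117. 117.]
46 44 [521. 538. 553. 117. 127.]
52 36 [523. 535. 553. 122. 127.]
58 37 [523. 542. 553. 113. 117.]
64 50 [521. 539. 554. 112. 119.]
70 38 [522. 536. 552. 112. 118.]
76 57 [523. 537. 552. 113. 118.]
82 40 [522. 539. 552. 113. 119.]
88 20 [530. 536. 544. 110. 115.]
94 30 [524. 536. 549. 111. 118.]
100 53 [521. 538. 553. 111. 117.]
106 45 [522. 538. 558. 111. 117.]
112 60 [518. 538. 557. 112. 118.]
118 58 [517. 535. 556. 113. 118.]
124 26 [519. 539. 555. 111. 115.]
130 2 [527. 527. 527. 105. 106.]
```

View pics/top1.png

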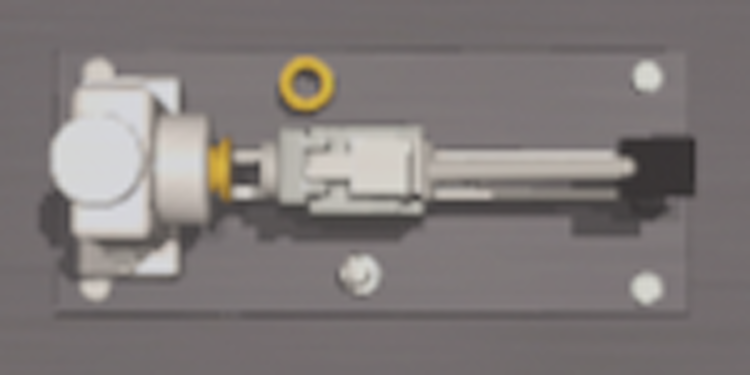

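View pics/scene1.png

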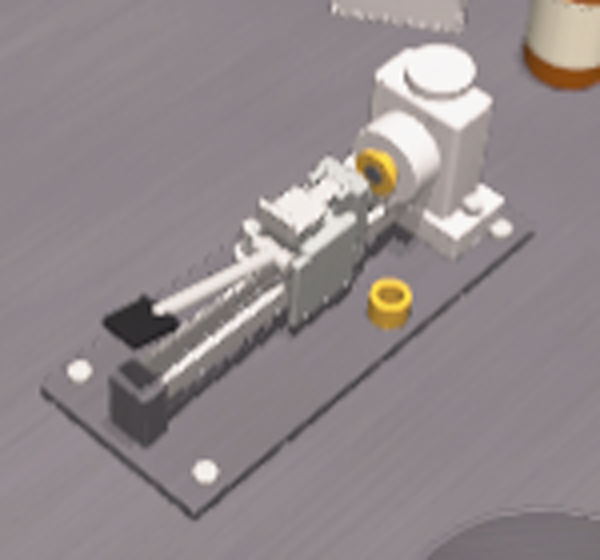

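The pictures show the clamp lying along world +y. The black trigger pad is at the right of the top crop (~655,165), the release pad at (~390,165), and the housing with the brass bush on the left (~220,165). The jaw still has about 17 mm to go to the flange.

```bash
cat >> h.py <<'E'
def go(x,y,z,yaw=None):
    s=ctrl.read_state(); M=R.from_euler('xyz',s['tool_rot']).as_matrix()
    d=M.T@(np.array([x,y,z])-s['eef_pos'])/10
    sp=0 if yaw is None else -np.degrees((yaw-s['tool_rot'][2]+np.pi)%(2*np.pi)-np.pi)
    print('rows',np.round(d,2),round(sp,1),'pos',np.round(s['eef_pos'],1),np.round(s['tool_rot'],3),'clock',s['clock'],'F',np.round(s['force'],1))
E
python3 -c "
from h import *
print(ctrl.finger_overhang); go(540,-77,245,np.pi/2+.015)"
```

```text
25.0
rows [-52.56 -50.39   1.13] 65.5 pos [260.8 595.4 256.3] [ 3.142 -0.     2.729] clock 1.2 F [ 0.7 -0.1  0.5]
```

Call:
play_rows:
  targets:
    - [1, -52.6, -50.4, 1.1, 65.5]
    - [1, -52.6, -50.4, 1.1, 65.5]
    - [1, -52.6, -50.4, 1.1, 65.5]
    - [1, -52.6, -50.4, 1.1, 65.5]
    - [1, -52.6, -50.4, 1.1, 65.5]
    - [1, -52.6, -50.4, 1.1, 65.5]
    - [1, -52.6, -50.4, 1.1, 65.5]
    - [1, -52.6, -50.4, 1.1, 65.5]
    - [1, -52.6, -50.4, 1.1, 65.5]
    - [1, -52.6, -50.4, 1.1, 65.5]

```text
clock: 2.2
eef_pos: [453.2, 132.2, 249.1]
tool_rot: [3.141, -0.0, 1.586]
force: [-0.4, -0.1, -0.2]
width: 0.4
gripper_force: 0.0
```

```bash
python3 -c "
from h import *
go(540,-77,230,np.pi/2+.015)"
```

```text
rows [-21.05   8.35   1.9 ] 0.0 pos [453.2 132.2 249.1] [ 3.141 -0.     1.586] clock 2.2 F [-0.4 -0.1 -0.2]
```

Call:
play_rows:
  targets:
    - [1, -21, 8.4, 1.9, 0]
    - [1, -21, 8.4, 1.9, 0]
    - [1, -21, 8.4, 1.9, 0]
    - [1, -21, 8.4, 1.9, 0]
    - [1, -21, 8.4, 1.9, 0]
    - [1, -21, 8.4, 1.9, 0]
    - [1, -21, 8.4, 1.9, 0]

```text
clock: 2.9
eef_pos: [539.6, -75.2, 229.6]
tool_rot: [-3.141, -0.001, 1.584]
force: [-0.6, -0.2, 0.2]
width: 0.2
gripper_force: 0.0
```

Run:
```python
from h import *
go(540,-77,170)
c,E=ext('wrist'); im,d=ctrl.get_image('wrist'); P=cloud('wrist',d,c,E); save('w1.png',im)
for t in ['trigger_pad','release_pad','jaw_head','bush']:
    for r in ctrl.trace('wrist',t)[:1]:
        q=P[r['pixels']&(d>0)]
        print(t,r['confidence'],np.round(r['bbox']),np.round(np.median(q,0)),np.round(np.percentile(q,3,0)),np.round(np.percentile(q,97,0)))
```

```text
rows [-0.19  0.04  5.96] 0 pos [539.6 -75.2 229.6] [-3.141e+00 -1.000e-03  1.584e+00] clock 2.9 F [-0.6 -0.2  0.2]
trigger_pad 0.68 [259.  22. 301. 241.] [537. -40. 113.] [524. -89.  90.] [552.  49. 125.]
release_pad 0.97 [247.   0. 302.  19.] [536.  51. 124.] [522.  49. 112.] [550.  59. 127.]
jaw_head 0.77 [244.   3. 313. 240.] [537.  -7. 112.] [517. -89.  58.] [557.  59. 126.]
```

View pics/w1.png

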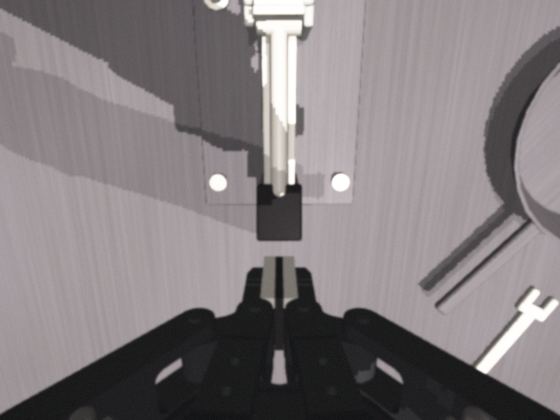

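Call:
play_rows:
  targets:
    - [1, -0.1, 0, 4, 0]
    - [1, -0.1, 0, 7.5, 0]
    - [1, -0.1, 0, 8, 0]
    - [1, -0.1, 0, 8.5, 0]
    - [1, -0.1, 0, 9, 0]
    - [1, -0.1, 0, 9.5, 0]
    - [1, -0.1, 0, 10, 0]
    - [1, -0.1, 0, 10.5, 0]

```text
clock: 3.95
eef_pos: [540.3, -76.1, 125.1]
tool_rot: [3.14, 0.0, 1.586]
force: [-0.3, -0.5, 1.1]
width: 0.1
gripper_force: 0.3
```

Call:
play_rows:
  targets:
    - [1, 0, 0, 0.5, 0]
    - [1, 0, 0, 1, 0]
    - [1, 0, 0, 1.5, 0]
    - [1, 0, 0, 2, 0]
    - [1, 0, 0, 2.5, 0]
    - [1, 0, 0, 2.8, 0]

```text
clock: 4.55
eef_pos: [539.6, -75.6, 96.2]
tool_rot: [-3.141, -0.0, 1.586]
force: [0.4, 1.2, 2.4]
width: -0.0
gripper_force: 1.1
```

Run:
```python
from h import *
go(540,-77,170)
c,E=ext('wrist'); im,d=ctrl.get_image('wrist'); P=cloud('wrist',d,c,E); save('w2.png',im)
```

```text
rows [-0.13  0.03 -7.38] 0 pos [539.6 -75.6  96.2] [-3.141 -0.     1.586] clock 4.55 F [0.4 1.2 2.4]
```

View pics/w2.png

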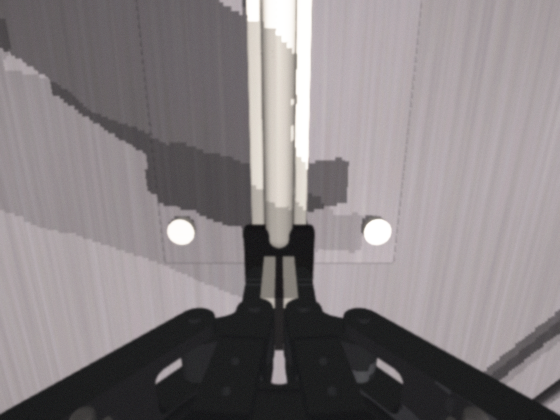

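The fingertips are centred on the trigger pad (~280,245), and it is almost fully down.

Call:
play_rows:
  targets:
    - [1, 0, 0, 0.2, 0]
    - [1, 0, 0, 0.4, 0]
    - [1, 0, 0, 0.4, 0]

```text
clock: 4.9
eef_pos: [539.6, -76.0, 92.7]
tool_rot: [-3.141, -0.0, 1.586]
force: [-0.8, 0.1, 5.6]
width: -0.1
gripper_force: 2.0
```

Call:
play_rows:
  targets:
    - [1, 0.2, 0, -4, 0]
    - [1, 0.5, 0, -6.6, 0]
    - [1, 0.5, 0, -6.6, 0]
    - [1, 0.5, 0, -5.8, 0]
    - [1, 0.5, 0, -5.1, 0]
    - [1, 0.5, 0, -4.4, 0]
    - [1, 0.5, 0, -3.7, 0]
    - [1, 0.5, 0, -3, 0]
    - [1, 0.5, 0, -2.4, 0]
    - [1, 0.5, 0, -1.8, 0]

```text
clock: 5.9
eef_pos: [539.5, -70.6, 110.0]
tool_rot: [-3.141, -0.0, 1.586]
force: [-1.0, 1.9, 3.5]
width: -0.0
gripper_force: 2.1
```

Call:
play_rows:
  targets:
    - [1, 0, 0, 0.6, 0]
    - [1, 0, 0, 1.1, 0]
    - [1, 0, 0, 1.5, 0]
    - [1, 0, 0, 1.8, 0]
    - [1, 0, 0, 1.8, 0]

```text
clock: 6.4
eef_pos: [539.9, -71.3, 92.4]
tool_rot: [3.141, 0.0, 1.585]
force: [0.3, 1.9, 2.2]
width: 0.0
gripper_force: 1.1
```

Run:
```python
from h import *
go(540,-71,93)
for n in ['top','scene']:
    c,E=ext(n); im,d=ctrl.get_image(n); P=cloud(n,d,c,E)
    m=(abs(P[...,0]-536)<8)&(P[...,2]>118)&(P[...,2]<130)&(P[...,1]>30)&(P[...,1]<130); print('lip y',np.sort(P[m][:,1].round())[:])
    save(n+'3.png',cv2.resize(im[150:225,190:340] if n=='top' else im[150:290,240:390],None,fx=4,fy=4,interpolation=2))
o=np.load('top.npz')['P']
m=(abs(o[...,0]-536)<8)&(o[...,2]>118)&(o[...,2]<130)&(o[...,1]>30)&(o[...,1]<130); print('old top lip y',np.sort(o[m][:,1].round()))
o=np.load('scene.npz')['P']
m=(abs(o[...,0]-536)<8)&(o[...,2]>118)&(o[...,2]<130)&(o[...,1]>30)&(o[...,1]<130); print('old scene lip y',np.sort(o[m][:,1].round()))
```

```text
rows [ 0.03  0.01 -0.06] 0 pos [539.9 -71.3  92.4] [3.141 0.    1.585] clock 6.4 F [0.3 1.9 2.2]
lip y [65. 66. 66. 66. 66. 66. 68. 68. 68. 68. 68. 68. 79. 84.]
lip y [62. 62. 62. 63. 63. 64. 64. 64. 64. 65. 65. 65. 65. 67. 67. 67. 98.]
old top lip y [52. 53. 53. 53. 53. 53. 55. 55. 55. 55. 55. 71. 84. 87.]
old scene lip y [46. 47. 48. 49. 50. 50. 50. 50. 50. 51. 51. 52. 52. 53. 56. 80.]
```

Call:
play_rows:
  targets:
    - [1, 0.2, 0, -4, 0]
    - [1, 0.8, 0, -6.6, 0]
    - [1, 0.8, 0, -6.6, 0]
    - [1, 0.8, 0, -5.8, 0]
    - [1, 0.8, 0, -5.1, 0]
    - [1, 0.8, 0, -4.5, 0]
    - [1, 0.8, 0, -4, 0]
    - [1, 0.8, 0, -3.5, 0]
    - [1, 0.8, 0, -3, 0]
    - [1, 0.8, 0, -2.5, 0]

```text
clock: 7.5
eef_pos: [539.5, -63.3, 117.1]
tool_rot: [-3.141, 0.0, 1.585]
force: [-0.4, 0.4, 0.7]
width: -0.1
gripper_force: 0.4
```

Call:
play_rows:
  targets:
    - [1, 0, 0, 0.4, 0]
    - [1, 0, 0, 0.8, 0]
    - [1, 0, 0, 1.2, 0]

```text
clock: 7.8
eef_pos: [539.7, -63.2, 105.4]
tool_rot: [3.141, 0.0, 1.585]
force: [0.2, -0.2, 1.9]
width: -0.3
gripper_force: 0.9
```

Call:
play_rows:
  targets:
    - [1, 0, 0, 0.4, 0]
    - [1, 0, 0, 0.8, 0]
    - [1, 0, 0, 1.2, 0]
    - [1, 0, 0, 1.3, 0]

```text
clock: 8.2
eef_pos: [539.8, -62.1, 93.4]
tool_rot: [3.141, -0.002, 1.586]
force: [-3.4, 1.6, 12.3]
width: -0.4
gripper_force: 6.2
```

```bash
cat > lip.py <<'E'
from h import *
go(540,-66,93)
for n in ['top','scene']:
    c,E=ext(n); im,d=ctrl.get_image(n); P=cloud(n,d,c,E)
    m=(abs(P[...,0]-536)<8)&(P[...,2]>118)&(P[...,2]<130)&(P[...,1]>30)&(P[...,1]<130); print('lip y',np.median(P[m][:,1]))
    save(n+'4.png',cv2.resize(im[150:225,190:340] if n=='top' else im[150:290,240:390],None,fx=4,fy=4,interpolation=2))
E
python3 lip.py
```

```text
rows [-0.39  0.01  0.04] 0 pos [539.8 -62.1  93.4] [ 3.141e+00 -2.000e-03  1.586e+00] clock 8.2 F [-3.4  1.6 12.3]
lip y 69.74850418323047
lip y 65.95897727914951
```

View pics/top4.png

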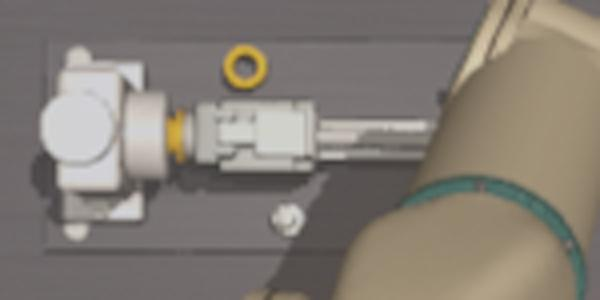

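The jaw pad is now against the brass flange (~185,135), so from here the strokes drive the bush.

Call:
play_rows:
  targets:
    - [1, 0, 0, -4, 0]
    - [1, 0.3, 0, -6.6, 0]
    - [1, 0.3, 0, -6.6, 0]
    - [1, 0.3, 0, -5.8, 0]
    - [1, 0.3, 0, -5.2, 0]
    - [1, 0.3, 0, -4.8, 0]
    - [1, 0.3, 0, -4.4, 0]
    - [1, 0.3, 0, -4, 0]

```text
clock: 9.1
eef_pos: [538.5, -60.3, 131.8]
tool_rot: [-3.139, 0.0, 1.585]
force: [-2.8, -0.3, 4.0]
width: 0.0
gripper_force: 1.8
```

Call:
play_rows:
  targets:
    - [1, 0, 0, 0.3, 0]
    - [1, 0, 0, 0.6, 0]
    - [1, 0, 0, 0.9, 0]

```text
clock: 9.4
eef_pos: [539.3, -60.1, 123.6]
tool_rot: [-3.141, -0.0, 1.586]
force: [-4.0, -0.9, 6.1]
width: 0.2
gripper_force: 2.9
```

Call:
play_rows:
  targets:
    - [1, 0, 0, 0.3, 0]
    - [1, 0, 0, 0.6, 0]
    - [1, 0, 0, 0.9, 0]

```text
clock: 9.7
eef_pos: [540.2, -60.0, 114.7]
tool_rot: [3.14, 0.0, 1.586]
force: [-0.3, -0.2, 0.2]
width: -0.2
gripper_force: 0.3
```

Call:
play_rows:
  targets:
    - [1, 0, 0, 0.3, 0]
    - [1, 0, 0, 0.6, 0]
    - [1, 0, 0, 0.9, 0]

```text
clock: 10.0
eef_pos: [540.2, -59.9, 105.6]
tool_rot: [3.14, 0.0, 1.586]
force: [0.9, -0.2, 2.2]
width: -0.2
gripper_force: 0.9
```

Call:
play_rows:
  targets:
    - [1, 0, 0, 0.3, 0]
    - [1, 0, 0, 0.6, 0]
    - [1, 0, 0, 0.9, 0]

```text
clock: 10.3
eef_pos: [540.2, -59.3, 97.3]
tool_rot: [3.14, -0.001, 1.586]
force: [-0.3, 2.6, 11.0]
width: -0.2
gripper_force: 5.4
```

Call:
play_rows:
  targets:
    - [1, 0, 0, 0.2, 0]
    - [1, 0, 0, 0.4, 0]

```text
clock: 10.5
eef_pos: [540.3, -58.9, 93.8]
tool_rot: [3.14, -0.002, 1.586]
force: [-1.9, 3.2, 14.8]
width: -0.3
gripper_force: 7.1
```

```bash
python3 lip.py
```

```text
rows [-0.71 -0.04  0.07] 0 pos [540.3 -58.9  93.8] [ 3.140e+00 -2.000e-03  1.586e+00] clock 10.5 F [-1.9  3.2 14.8]
lip y 69.69374796339943
lip y 67.13706791779907
```

Call:
play_rows:
  targets:
    - [1, 0, 0, 0.15, 0]
    - [1, 0, 0, 0.3, 0]

```text
clock: 10.8
eef_pos: [540.3, -58.7, 91.8]
tool_rot: [3.14, -0.002, 1.586]
force: [-4.2, 3.7, 30.4]
width: 0.3
gripper_force: 14.4
```

Call:
play_rows:
  targets:
    - [1, 0, 0, -4, 0]
    - [1, 0, 0, -6.6, 0]
    - [1, 0.3, 0, -6.6, 0]

```text
clock: 11.1
eef_pos: [541.3, -57.8, 158.6]
tool_rot: [3.136, 0.001, 1.585]
force: [-0.1, -0.4, -0.3]
width: -0.0
gripper_force: 0.0
```

```bash
python3 lip.py
python3 - <<'E'
from h import *
c,E=ext('wrist'); s=ctrl.read_state(); im,d=ctrl.get_image('wrist'); save('w5.png',im)
E
```

```text
rows [-0.82 -0.18  6.56] 0 pos [541.3 -57.8 158.6] [3.136e+00 1.000e-03 1.585e+00] clock 11.1 F [-0.1 -0.4 -0.3]
lip y 70.69187530501362
lip y 65.64289033334364
```

View pics/w5.png

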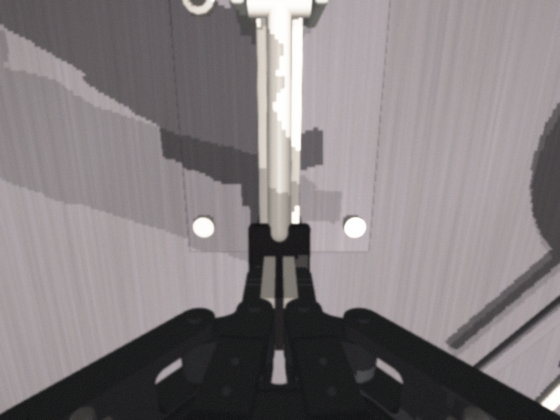

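Call:
play_rows:
  targets:
    - [1, 0, 0, 0.8, 0]
    - [1, 0, 0, 1.2, 0]
    - [1, 0, 0, 1.6, 0]
    - [1, 0, 0, 2, 0]
    - [1, 0, 0, 2.4, 0]

```text
clock: 11.75
eef_pos: [538.8, -57.5, 131.2]
tool_rot: [-3.14, 0.0, 1.585]
force: [-2.2, -1.0, 3.3]
width: 0.2
gripper_force: 1.8
```

Call:
play_rows:
  targets:
    - [1, 0, 0, 0.3, 0]
    - [1, 0, 0, 0.6, 0]
    - [1, 0, 0, 0.9, 0]

```text
clock: 12.05
eef_pos: [539.3, -57.1, 122.7]
tool_rot: [-3.141, 0.0, 1.585]
force: [-3.9, -1.9, 5.8]
width: -0.4
gripper_force: 3.1
```

Call:
play_rows:
  targets:
    - [1, 0, 0, 0.3, 0]
    - [1, 0, 0, 0.6, 0]
    - [1, 0, 0, 0.9, 0]

```text
clock: 12.35
eef_pos: [540.1, -56.7, 113.5]
tool_rot: [3.14, 0.0, 1.586]
force: [-0.4, -0.4, 1.8]
width: 0.4
gripper_force: 0.5
```

Call:
play_rows:
  targets:
    - [1, 0, 0, 0.3, 0]
    - [1, 0, 0, 0.6, 0]
    - [1, 0, 0, 0.9, 0]

```text
clock: 12.65
eef_pos: [539.9, -57.0, 104.5]
tool_rot: [3.141, 0.0, 1.586]
force: [-0.1, -0.3, 2.2]
width: -0.2
gripper_force: 1.3
```

Call:
play_rows:
  targets:
    - [1, 0, 0, 0.3, 0]
    - [1, 0, 0, 0.6, 0]
    - [1, 0, 0, 0.8, 0]

```text
clock: 12.95
eef_pos: [539.9, -56.4, 97.2]
tool_rot: [3.141, -0.001, 1.586]
force: [-1.4, 1.2, 10.8]
width: 0.0
gripper_force: 5.3
```

Call:
play_rows:
  targets:
    - [1, 0, 0, 0.2, 0]
    - [1, 0, 0, 0.4, 0]
    - [1, 0, 0, 0.5, 0]

```text
clock: 13.25
eef_pos: [539.9, -56.0, 93.1]
tool_rot: [3.14, -0.002, 1.586]
force: [-2.1, 2.7, 20.8]
width: -0.2
gripper_force: 10.1
```

```bash
cat > head.py <<'E'
from h import *
import glob,sys
st=ctrl.read_state(); print(np.round(st['eef_pos'],1),np.round(st['force'],1),st['clock'])
im,d=ctrl.get_image('top'); g=cv2.cvtColor(im,cv2.COLOR_RGB2GRAY)[150:225,190:340]
k=len(glob.glob('s_*.npy')); np.save(f's_{k:02d}.npy',im[150:225,190:340])
g0=cv2.cvtColor(np.load('top.npz')['im'][150:225,190:340],cv2.COLOR_RGB2GRAY)
up=lambda a:cv2.resize(a,None,fx=8,fy=8,interpolation=cv2.INTER_CUBIC)
T=up(g0)[27*8:41*8,56*8:84*8]
def pos(a):
    r=cv2.matchTemplate(up(a),T,cv2.TM_CCOEFF_NORMED); _,v,_,l=cv2.minMaxLoc(r); return round((56*8-l[0])/8,2),round(v,2)
P=np.load('top.npz')['P']; c=P[180,240:280]; 
f=K(ctrl.calibration('top')); 
print('mm/px',(np.load('top.npz')['d'][183,262])/f)
for n in ['pics/top3.png','pics/top4.png']:
    a=cv2.resize(cv2.imread(n,0),(150,75),interpolation=cv2.INTER_AREA); print(n,pos(a))
print('now',pos(g))
# yellow extent (flange) columns in row of bush
hsv=cv2.cvtColor(im,cv2.COLOR_RGB2HSV)[150:225,190:340]; y=(hsv[...,0]>15)&(hsv[...,0]<32)&(hsv[...,1]>110)&(hsv[...,2]>90); y[:24]=0
print('yellow cols',dict(zip(*np.unique(np.where(y)[1],return_counts=True))))
E
python3 head.py
```

```text
[539.9 -56.   93.1] [-2.1  2.7 20.8] 13.25
mm/px 2.635731768962648
pics/top3.png (5.5, 0.96)
pics/top4.png (5.88, 0.96)
now (6.25, 0.87)
yellow cols {np.int64(42): np.int64(9), np.int64(43): np.int64(9), np.int64(44): np.int64(12), np.int64(45): np.int64(6)}
```

Call:
play_rows:
  targets:
    - [1, 0, 0, -4, 0]
    - [1, 0, 0, -8, 0]
    - [1, 0, 0, -10, 0]
    - [1, 0, 0, -10, 0]

```text
clock: 13.7
eef_pos: [541.1, -57.1, 194.3]
tool_rot: [3.136, 0.0, 1.586]
force: [0.0, 0.5, -0.3]
width: -0.1
gripper_force: 0.0
```

```bash
python3 head.py
python3 - <<'E'
from h import *
c,E=ext('wrist'); im,d=ctrl.get_image('wrist'); P=cloud('wrist',d,c,E); save('w6.png',im)
for y in range(-90,90,6):
    m=(abs(P[...,1]-y)<3)&(abs(P[...,0]-539)<14)&(P[...,2]>64)&(P[...,2]<135)&(d>100)
    if m.sum(): print(y,m.sum(),np.round(np.percentile(P[m][:,2],[10,50,90])),np.round(np.percentile(P[m][:,0],[2,98])))
E
```

```text
[541.1 -57.1 194.3] [ 0.   0.5 -0.3] 13.7
mm/px 2.635731768962648
pics/top3.png (5.5, 0.96)
pics/top4.png (5.88, 0.96)
now (5.88, 0.96)
yellow cols {np.int64(42): np.int64(9), np.int64(43): np.int64(9), np.int64(44): np.int64(12), np.int64(45): np.int64(12)}
-78 61 [116. 117. 118.] [525. 552.]
-72 304 [116. 117. 117.] [525. 553.]
-66 447 [115. 116. 116.] [525. 553.]
-60 443 [113. 114. 115.] [526. 553.]
-54 440 [112. 113. 114.] [526. 552.]
-48 450 [111. 112. 113.] [526. 552.]
-42 468 [109. 111. 112.] [526. 552.]
-36 189 [108. 111. 112.] [532. 543.]
-30 193 [107. 109. 111.] [532. 543.]
-24 193 [106. 108. 110.] [532. 543.]
-18 198 [105. 107. 108.] [532. 543.]
-12 195 [104. 106. 107.] [532. 543.]
-6 195 [103. 105. 106.] [532. 543.]
0 207 [101. 104. 105.] [532. 543.]
6 210 [100. 102. 104.] [532. 543.]
12 208 [ 99. 101. 103.] [532. 543.]
18 220 [ 97. 100. 101.] [531. 543.]
24 212 [ 96.  99. 100.] [531. 543.]
30 215 [95. 98. 99.] [531. 543.]
36 229 [93. 96. 98.] [531. 542.]
42 230 [92. 95. 97.] [531. 542.]
48 226 [92. 94. 96.] [530. 542.]
54 236 [90. 93. 94.] [530. 542.]
60 439 [87. 91. 93.] [526. 551.]
66 1073 [ 92. 108. 124.] [526. 551.]
72 16 [74. 83. 89.] [553. 553.]
```

View pics/w6.png

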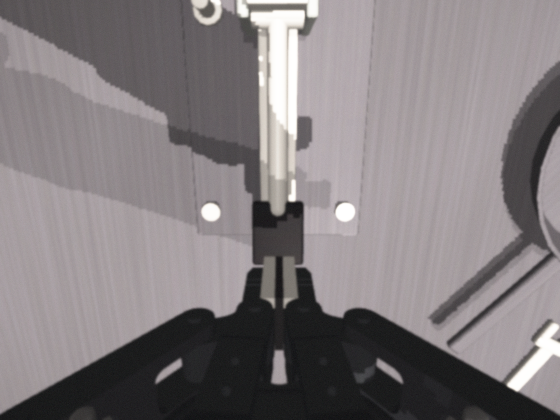

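The trigger pad (252–303, 203–262) is clear of the fingers. It sits about 7 mm lower than at the start, so it may not be fully up yet. I'll measure it again.

Call:
play_rows:
  targets:
    - [1, 0, 0, 0, 0]
    - [1, 0, 0, 0, 0]
    - [1, 0, 0, 0, 0]

```text
clock: 14.1
eef_pos: [538.9, -57.0, 190.7]
tool_rot: [-3.139, -0.0, 1.585]
force: [-0.4, 1.2, -0.0]
width: -0.1
gripper_force: 0.0
```

```bash
cat > pad.py <<'E'
from h import *
o=np.load('scene.npz')['P'],np.load('top.npz')['P']
c,E=ext('wrist'); im,d=ctrl.get_image('wrist'); P=cloud('wrist',d,c,E); P[d<=100]=0
res={'wrist':P,'s0':o[0],'t0':o[1]}
for n in ['scene','top']:
    c,E=ext(n); im,d=ctrl.get_image(n); res[n]=cloud(n,d,c,E)
for k,P in res.items():
    m=(abs(P[...,0]-540)<16)&(P[...,1]>-110)&(P[...,1]<-40)&(P[...,2]>60)&(P[...,2]<135); q=P[m]
    if m.sum()<8: continue
    a=np.polyfit(q[:,1],q[:,2],1); print(k,m.sum(),a, 'y',np.percentile(q[:,1],[2,98]).round(), 'z med',np.median(q[:,2]).round(1))
E
python3 pad.py
```

```text
wrist 2965 [-0.57671255 77.32957347] y [-75. -41.] z med 113.4
s0 296 [-0.24680971 78.89568852] y [-94. -42.] z med 115.9
t0 210 [-0.36472806 88.6669668 ] y [-91. -43.] z med 119.1
scene 278 [  0.53437337 127.19582568] y [-88. -41.] z med 111.0
```

```bash
cat > rod.py <<'E'
from h import *
def rod(P,lab):
    m=(abs(P[...,0]-537.5)<5.5)&(P[...,1]>-35)&(P[...,1]<40)&(P[...,2]>82)&(P[...,2]<130); q=P[m]
    if m.sum()<10: return
    a=np.polyfit(q[:,1],q[:,2],1)
    for _ in range(4):
        r=q[:,2]-np.polyval(a,q[:,1]); q=q[abs(r)<4]; a=np.polyfit(q[:,1],q[:,2],1); 
    print(lab,len(q),a[0].round(4),np.polyval(a,[-60,-20,20]).round(1))
for n in ['scene','top']: rod(np.load(n+'.npz')['P'],n+'0')
for n in ['scene','top','wrist']:
    c,E=ext(n); im,d=ctrl.get_image(n); rod(cloud(n,d,c,E),n)
    if n=='wrist':
        P=cloud(n,d,c,E); print(ctrl.read_state()['eef_pos'])
        for y in (-75,-60,-45): 
            m=(abs(P[...,1]-y)<3)&(abs(P[...,0]-539)<14)&(P[...,2]<150)&(d>100); print(y,np.median(P[m][:,2]))
E
python3 rod.py
```

```text
scene0 70 -0.2503 [117.9 107.9  97.8]
top0 86 -0.2632 [117.4 106.8  96.3]
scene 71 -0.2087 [115.9 107.6  99.2]
top 52 -0.1279 [108.1 102.9  97.8]
wrist 2389 -0.1968 [115.3 107.4  99.6]
[539.38152151 -56.98932152 191.59607384]
-75 117.19161812723678
-60 114.38751700077947
-45 111.37249773746032
```

Call:
play_rows:
  targets:
    - [1, 0, 0, 0, 0]
    - [1, 0, 0, 0, 0]
    - [1, 0, 0, 0, 0]
    - [1, 0, 0, 0, 0]
    - [1, 0, 0, 0, 0]
    - [1, 0, 0, 0, 0]

```text
clock: 15.0
eef_pos: [539.5, -56.9, 191.8]
tool_rot: [3.142, -0.0, 1.586]
force: [-0.8, 0.6, 0.5]
width: -0.1
gripper_force: 0.0
```

```bash
python3 rod.py
python3 - <<'E'
from h import *
a=np.load('top.npz')['im'][160:210,200:300]
im,_=ctrl.get_image('top'); b=im[160:210,200:300]
f=lambda x:cv2.resize(x,None,fx=6,fy=6,interpolation=2)
save('cmp.png',np.vstack([f(a),f(b)])[:600])
E
```

```text
scene0 70 -0.2503 [117.9 107.9  97.8]
top0 86 -0.2632 [117.4 106.8  96.3]
scene 76 -0.1673 [113.  106.3  99.6]
top 55 -0.1733 [111.6 104.7  97.8]
wrist 2386 -0.1963 [115.3 107.4  99.6]
[539.4553598  -56.951293   191.76163983]
-75 117.25852066447911
-60 114.35229060890376
-45 111.50112511006226
```

View pics/cmp.png

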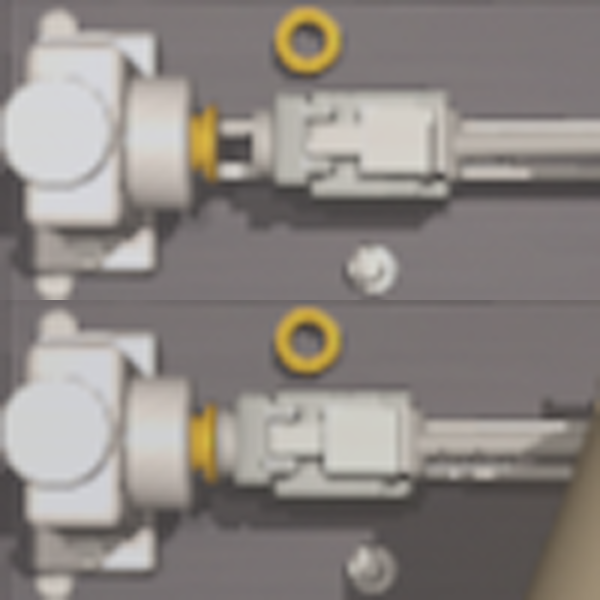

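The jaw pad now touches the flange (~217,440), but the bush hasn't moved visibly and the trigger rests slightly low. I'll do a careful stroke on the rear half of the pad and take it to the real stop.

Call:
play_rows:
  targets:
    - [1, -0.9, 0, 3, 0]
    - [1, -0.9, 0, 4.5, 0]
    - [1, -0.9, 0, 5, 0]
    - [1, -0.9, 0, 5.4, 0]
    - [1, -0.9, 0, 5.8, 0]
    - [1, -0.9, 0, 6.2, 0]

```text
clock: 15.8
eef_pos: [540.0, -66.2, 130.3]
tool_rot: [3.14, 0.0, 1.586]
force: [-0.7, -0.8, 3.2]
width: 0.3
gripper_force: 1.8
```

Call:
play_rows:
  targets:
    - [1, 0, 0, 0.3, 0]
    - [1, 0, 0, 0.6, 0]

```text
clock: 16.0
eef_pos: [540.0, -66.1, 124.1]
tool_rot: [3.141, 0.0, 1.586]
force: [-1.5, -0.5, 6.2]
width: -0.3
gripper_force: 2.6
```

Call:
play_rows:
  targets:
    - [1, 0, 0, 0.3, 0]
    - [1, 0, 0, 0.6, 0]

```text
clock: 16.2
eef_pos: [540.0, -66.5, 118.4]
tool_rot: [3.14, 0.0, 1.585]
force: [-2.4, -0.6, 10.6]
width: 0.0
gripper_force: 5.2
```

Call:
play_rows:
  targets:
    - [1, 0, 0, 0.4, 0]
    - [1, 0, 0, 0.8, 0]
    - [1, 0, 0, 1.2, 0]

```text
clock: 16.5
eef_pos: [540.0, -65.2, 106.7]
tool_rot: [3.141, -0.001, 1.586]
force: [-1.7, 2.6, 12.4]
width: 0.0
gripper_force: 6.2
```

Call:
play_rows:
  targets:
    - [1, 0, 0, 0.4, 0]
    - [1, 0, 0, 0.8, 0]

```text
clock: 16.7
eef_pos: [540.0, -63.7, 98.8]
tool_rot: [3.141, -0.003, 1.587]
force: [-2.3, 5.1, 15.1]
width: 0.3
gripper_force: 7.4
```

Call:
play_rows:
  targets:
    - [1, 0, 0, 0.3, 0]
    - [1, 0, 0, 0.5, 0]
    - [1, 0, 0, 0.5, 0]

```text
clock: 17.0
eef_pos: [540.0, -62.5, 93.8]
tool_rot: [3.141, -0.005, 1.588]
force: [-2.4, 6.5, 15.6]
width: 0.2
gripper_force: 6.9
```

This stroke bites: 10–15 N over most of its travel. I'll finish it.

Call:
play_rows:
  targets:
    - [1, 0.1, 0, 0.15, 0]
    - [1, 0.2, 0, 0.3, 0]

```text
clock: 17.2
eef_pos: [540.0, -61.5, 91.2]
tool_rot: [3.141, -0.003, 1.587]
force: [-4.3, 3.8, 22.0]
width: 0.4
gripper_force: 10.8
```

```bash
python3 head.py
```

```text
[540.  -61.5  91.2] [-4.3  3.8 22. ] 17.2
mm/px 2.635731768962648
pics/top3.png (5.5, 0.96)
pics/top4.png (5.88, 0.96)
now (8.0, 0.9)
yellow cols {np.int64(42): np.int64(11), np.int64(43): np.int64(12)}
```

Call:
play_rows:
  targets:
    - [1, 0, 0, -4, 0]
    - [1, 0, 0, -8, 0]
    - [1, 0, 0, -10, 0]
    - [1, 0, 0, -10, 0]
    - [1, 0, 0, -10, 0]
    - [1, 0, 0, -10, 0]
    - [1, 0, 0, -10, 0]
    - [1, 0, 0, -10, 0]
    - [1, 0, 0, -10, 0]
    - [1, 0, 0, -10, 0]

```text
clock: 18.25
eef_pos: [539.4, -64.0, 189.4]
tool_rot: [-3.141, 0.0, 1.585]
force: [0.1, -0.5, -0.7]
width: 0.4
gripper_force: 0.0
```

```bash
python3 head.py; python3 rod.py
```

```text
[539.4 -64.  189.4] [ 0.1 -0.5 -0.7] 18.25
mm/px 2.635731768962648
pics/top3.png (5.5, 0.96)
pics/top4.png (5.88, 0.96)
now (7.62, 0.97)
yellow cols {np.int64(42): np.int64(11), np.int64(43): np.int64(12), np.int64(44): np.int64(4)}
scene0 70 -0.2503 [117.9 107.9  97.8]
top0 86 -0.2632 [117.4 106.8  96.3]
scene 67 -0.1972 [115.6 107.7  99.8]
top 75 -0.1859 [113.9 106.4  99. ]
wrist 2523 -0.1923 [115.7 108.  100.4]
[539.5653172  -63.96312373 189.7252597 ]
-75 117.13115471500035
-60 114.9921647725603
-45 111.90047323535998
```

Call:
play_rows:
  targets:
    - [1, 0.3, 0, 3, 0]
    - [1, 0.3, 0, 4.5, 0]
    - [1, 0.3, 0, 5, 0]
    - [1, 0.3, 0, 5.4, 0]
    - [1, 0.3, 0, 5.8, 0]
    - [1, 0.3, 0, 6.1, 0]
    - [1, 0.3, 0, 6.4, 0]

```text
clock: 19.15
eef_pos: [539.5, -61.1, 126.1]
tool_rot: [3.141, 0.0, 1.585]
force: [-3.2, -0.2, 5.8]
width: -0.2
gripper_force: 3.0
```

Call:
play_rows:
  targets:
    - [1, 0, 0, 0.3, 0]
    - [1, 0, 0, 0.5, 0]

```text
clock: 19.35
eef_pos: [539.5, -61.5, 121.3]
tool_rot: [3.141, 0.0, 1.585]
force: [-3.7, 0.6, 9.9]
width: -0.3
gripper_force: 4.8
```

Call:
play_rows:
  targets:
    - [1, 0, 0, 0.2, 0]
    - [1, 0, 0, 0.4, 0]

```text
clock: 19.55
eef_pos: [540.4, -61.5, 117.1]
tool_rot: [3.139, 0.001, 1.585]
force: [-0.3, -0.5, -0.0]
width: -0.0
gripper_force: 0.1
```

Call:
play_rows:
  targets:
    - [1, 0, 0, 0.3, 0]
    - [1, 0, 0, 0.6, 0]

```text
clock: 19.75
eef_pos: [540.3, -61.2, 110.6]
tool_rot: [3.14, 0.001, 1.586]
force: [1.5, -0.1, 1.3]
width: -0.0
gripper_force: 0.5
```

```bash
python3 head.py; python3 rod.py
```

```text
[540.3 -61.2 110.6] [ 1.5 -0.1  1.3] 19.75
mm/px 2.635731768962648
pics/top3.png (5.5, 0.96)
pics/top4.png (5.88, 0.96)
now (7.88, 0.91)
yellow cols {np.int64(42): np.int64(11), np.int64(43): np.int64(12)}
scene0 70 -0.2503 [117.9 107.9  97.8]
top0 86 -0.2632 [117.4 106.8  96.3]
scene 33 0.0112 [87.6 88.1 88.5]
top 64 0.0323 [84.8 86.1 87.4]
wrist 5091 0.024 [87.  88.  88.9]
[539.8736414  -61.00287309 110.66561219]
-75 134.45822445338115
-60 124.91375603062343
-45 86.84974411537522
```

Call:
play_rows:
  targets:
    - [1, 0, 0, -4, 0]
    - [1, 0, 0, -7.5, 0]
    - [1, 0, 0, -7.5, 0]
    - [1, 0, 0, -7.5, 0]
    - [1, 0, 0, -7.5, 0]
    - [1, 0, 0, -7.5, 0]
    - [1, 0, 0, -7.5, 0]
    - [1, 0, 0, -7.5, 0]
    - [1, 0, 0, -7.5, 0]
    - [1, 0, 0, -7.5, 0]

```text
clock: 20.95
eef_pos: [539.4, -61.0, 185.6]
tool_rot: [-3.141, -0.0, 1.585]
force: [0.5, -0.2, -0.6]
width: 0.1
gripper_force: 0.0
```

```bash
python3 head.py; python3 rod.py
```

```text
[539.4 -61.  185.6] [ 0.5 -0.2 -0.6] 20.95
mm/px 2.635731768962648
pics/top3.png (5.5, 0.96)
pics/top4.png (5.88, 0.96)
now (7.88, 0.97)
yellow cols {np.int64(42): np.int64(11), np.int64(43): np.int64(12), np.int64(44): np.int64(1)}
scene0 70 -0.2503 [117.9 107.9  97.8]
top0 86 -0.2632 [117.4 106.8  96.3]
scene 69 -0.1738 [113.1 106.1  99.1]
top 60 -0.1855 [112.1 104.7  97.3]
wrist 2532 -0.1761 [113.7 106.6  99.6]
[539.52936773 -60.95713575 185.74052115]
-75 114.64608982287541
-60 112.92954949718865
-45 110.07344930433658
```

Call:
play_rows:
  targets:
    - [1, 0, 0, 0, 0]
    - [1, 0, 0, 0, 0]
    - [1, 0, 0, 0, 0]
    - [1, 0, 0, 0, 0]
    - [1, 0, 0, 0, 0]
    - [1, 0, 0, 0, 0]
    - [1, 0, 0, 0, 0]
    - [1, 0, 0, 0, 0]
    - [1, 0, 0, 0, 0]
    - [1, 0, 0, 0, 0]

```text
clock: 22.15
eef_pos: [539.5, -61.0, 185.7]
tool_rot: [-3.142, -0.0, 1.586]
force: [-0.3, -0.1, -0.5]
width: 0.1
gripper_force: 0.0
```

```bash
python3 rod.py
```

```text
scene0 70 -0.2503 [117.9 107.9  97.8]
top0 86 -0.2632 [117.4 106.8  96.3]
scene 73 -0.1762 [113.4 106.4  99.3]
top 69 -0.2059 [114.2 106.   97.7]
wrist 2559 -0.177 [113.7 106.6  99.6]
[539.53358034 -60.9612177  185.73545295]
-75 114.7382080210799
-60 112.946023338021
-45 110.14861936450168
```

Call:
play_rows:
  targets:
    - [1, 0, 0, 3, 0]
    - [1, 0, 0, 4.6, 0]
    - [1, 0, 0, 5, 0]
    - [1, 0, 0, 5.4, 0]
    - [1, 0, 0, 5.8, 0]

```text
clock: 22.8
eef_pos: [539.2, -60.9, 128.1]
tool_rot: [-3.141, -0.0, 1.586]
force: [-1.2, -0.0, 3.9]
width: -0.1
gripper_force: 1.8
```

Call:
play_rows:
  targets:
    - [1, 0, 0, 0.3, 0]
    - [1, 0, 0, 0.6, 0]

```text
clock: 23.0
eef_pos: [539.3, -61.5, 122.5]
tool_rot: [3.141, 0.0, 1.585]
force: [-4.6, -1.3, 9.0]
width: -0.2
gripper_force: 4.6
```

Call:
play_rows:
  targets:
    - [1, 0, 0, 0.2, 0]
    - [1, 0, 0, 0.4, 0]

```text
clock: 23.2
eef_pos: [539.4, -61.7, 118.8]
tool_rot: [3.141, 0.0, 1.585]
force: [0.5, -1.0, 1.1]
width: 0.0
gripper_force: 0.1
```

Call:
play_rows:
  targets:
    - [1, 0, 0, 0.4, 0]
    - [1, 0, 0, 0.8, 0]
    - [1, 0, 0, 1.2, 0]

```text
clock: 23.5
eef_pos: [540.5, -61.2, 105.7]
tool_rot: [3.14, 0.001, 1.586]
force: [0.2, -0.8, 3.6]
width: -0.2
gripper_force: 1.8
```

Call:
play_rows:
  targets:
    - [1, 0, 0, 0.3, 0]
    - [1, 0, 0, 0.6, 0]

```text
clock: 23.7
eef_pos: [540.5, -60.7, 100.0]
tool_rot: [3.14, -0.0, 1.586]
force: [0.5, 0.9, 8.8]
width: -0.1
gripper_force: 4.2
```

Call:
play_rows:
  targets:
    - [1, 0, 0, 0.2, 0]
    - [1, 0, 0, 0.4, 0]

```text
clock: 23.9
eef_pos: [540.5, -60.4, 96.5]
tool_rot: [3.14, -0.001, 1.586]
force: [-1.1, 2.2, 11.6]
width: -0.2
gripper_force: 5.8
```

Call:
play_rows:
  targets:
    - [1, 0, 0, 0.2, 0]
    - [1, 0, 0, 0.4, 0]

```text
clock: 24.1
eef_pos: [540.5, -59.9, 92.8]
tool_rot: [3.14, -0.002, 1.586]
force: [-0.4, 3.0, 13.4]
width: -0.2
gripper_force: 6.7
```

```bash
python3 head.py
```

```text
[540.5 -59.9  92.8] [-0.4  3.  13.4] 24.1
mm/px 2.635731768962648
pics/top3.png (5.5, 0.96)
pics/top4.png (5.88, 0.96)
now (8.0, 0.89)
yellow cols {np.int64(42): np.int64(11), np.int64(43): np.int64(12)}
```

Call:
play_rows:
  targets:
    - [1, 0, 0, 0.15, 0]
    - [1, 0, 0, 0.3, 0]

```text
clock: 24.35
eef_pos: [540.6, -59.5, 90.7]
tool_rot: [3.139, -0.003, 1.586]
force: [-4.2, 4.5, 28.8]
width: 0.1
gripper_force: 14.3
```

Call:
play_rows:
  targets:
    - [1, 0, 0, -4, 0]
    - [1, 0, 0, -8, 0]
    - [1, 0, 0, -10, 0]
    - [1, 0, 0, -10, 0]
    - [1, 0, 0, -10, 0]
    - [1, 0, 0, -10, 0]

```text
clock: 24.95
eef_pos: [538.6, -60.6, 187.3]
tool_rot: [-3.139, -0.0, 1.586]
force: [-0.6, 0.5, 0.0]
width: 0.1
gripper_force: 0.0
```

```bash
python3 head.py; python3 rod.py
```

```text
[538.6 -60.6 187.3] [-0.6  0.5  0. ] 24.95
mm/px 2.635731768962648
pics/top3.png (5.5, 0.96)
pics/top4.png (5.88, 0.96)
now (7.88, 0.97)
yellow cols {np.int64(42): np.int64(11), np.int64(43): np.int64(12)}
scene0 70 -0.2503 [117.9 107.9  97.8]
top0 86 -0.2632 [117.4 106.8  96.3]
scene 75 -0.2005 [116.1 108.1 100. ]
top 61 -0.2008 [114.9 106.9  98.9]
wrist 2535 -0.1986 [116.6 108.6 100.7]
[538.94730838 -60.94241    187.69083625]
-75 117.62191947757134
-60 115.7338214760708
-45 112.66205848515344
```

Call:
play_rows:
  targets:
    - [1, -0.2, 0, 3, 0]
    - [1, -0.2, 0, 4.2, 0]
    - [1, -0.2, 0, 4.6, 0]
    - [1, -0.2, 0, 5, 0]
    - [1, -0.2, 0, 5.4, 0]
    - [1, -0.2, 0, 5.8, 0]

```text
clock: 25.75
eef_pos: [539.7, -63.3, 131.2]
tool_rot: [3.141, 0.0, 1.585]
force: [-1.7, -1.4, 3.1]
width: -0.2
gripper_force: 1.8
```

Call:
play_rows:
  targets:
    - [1, 0, 0, 0.3, 0]
    - [1, 0, 0, 0.6, 0]

```text
clock: 25.95
eef_pos: [539.7, -63.2, 124.9]
tool_rot: [3.141, 0.0, 1.586]
force: [-2.6, -1.4, 4.9]
width: -0.0
gripper_force: 2.6
```

Call:
play_rows:
  targets:
    - [1, 0, 0, 0.2, 0]
    - [1, 0, 0, 0.4, 0]

```text
clock: 26.15
eef_pos: [539.7, -63.5, 121.1]
tool_rot: [3.141, 0.0, 1.585]
force: [-2.8, -1.5, 8.7]
width: -0.0
gripper_force: 4.0
```

Call:
play_rows:
  targets:
    - [1, 0, 0, 0.2, 0]
    - [1, 0, 0, 0.4, 0]

```text
clock: 26.35
eef_pos: [539.7, -63.7, 117.5]
tool_rot: [3.141, 0.001, 1.585]
force: [-3.1, -2.3, 11.0]
width: 0.3
gripper_force: 5.5
```

Call:
play_rows:
  targets:
    - [1, 0, 0, 0.15, 0]
    - [1, 0, 0, 0.3, 0]

```text
clock: 26.55
eef_pos: [539.7, -63.6, 114.6]
tool_rot: [3.141, 0.0, 1.585]
force: [-2.4, -1.7, 10.4]
width: 0.2
gripper_force: 5.4
```

Call:
play_rows:
  targets:
    - [1, 0, 0, 0.2, 0]
    - [1, 0, 0, 0.4, 0]
    - [1, 0, 0, 0.6, 0]

```text
clock: 26.85
eef_pos: [539.6, -62.7, 108.6]
tool_rot: [3.141, -0.001, 1.586]
force: [-3.3, 0.1, 12.2]
width: 0.1
gripper_force: 5.7
```

Call:
play_rows:
  targets:
    - [1, 0, 0, 0.2, 0]
    - [1, 0, 0, 0.35, 0]

```text
clock: 27.05
eef_pos: [539.7, -62.0, 105.1]
tool_rot: [3.141, -0.002, 1.586]
force: [-4.5, 2.4, 12.4]
width: -0.1
gripper_force: 6.1
```

Call:
play_rows:
  targets:
    - [1, 0, 0, 0.15, 0]
    - [1, 0, 0, 0.3, 0]

```text
clock: 27.25
eef_pos: [539.7, -61.8, 102.4]
tool_rot: [3.141, -0.002, 1.586]
force: [-4.4, 2.2, 16.3]
width: 0.4
gripper_force: 7.8
```

Call:
play_rows:
  targets:
    - [1, 0, 0, 0.15, 0]
    - [1, 0, 0, 0.3, 0]

```text
clock: 27.45
eef_pos: [539.7, -61.7, 99.7]
tool_rot: [3.141, -0.002, 1.586]
force: [-4.2, 2.2, 18.6]
width: 0.0
gripper_force: 9.1
```

```bash
python3 head.py
```

```text
[539.7 -61.7  99.7] [-4.2  2.2 18.6] 27.45
mm/px 2.635731768962648
pics/top3.png (5.5, 0.96)
pics/top4.png (5.88, 0.96)
now (9.38, 0.96)
yellow cols {np.int64(42): np.int64(12)}
```

Call:
play_rows:
  targets:
    - [1, 0, 0, 0.15, 0]
    - [1, 0, 0, 0.2, 0]

```text
clock: 27.7
eef_pos: [539.7, -61.6, 97.8]
tool_rot: [3.141, -0.003, 1.586]
force: [-4.9, 3.3, 19.2]
width: -0.1
gripper_force: 9.3
```

Call:
play_rows:
  targets:
    - [1, 0, 0, 0.15, 0]
    - [1, 0, 0, 0.25, 0]

```text
clock: 27.9
eef_pos: [539.8, -61.4, 95.6]
tool_rot: [3.141, -0.003, 1.586]
force: [-5.5, 3.6, 21.9]
width: 0.1
gripper_force: 10.7
```

Call:
play_rows:
  targets:
    - [1, 0, 0, 0.15, 0]
    - [1, 0, 0, 0.25, 0]

```text
clock: 28.1
eef_pos: [539.8, -61.1, 93.3]
tool_rot: [3.141, -0.003, 1.587]
force: [-5.9, 4.6, 23.5]
width: -0.1
gripper_force: 11.8
```

```bash
python3 head.py
```

```text
[539.8 -61.1  93.3] [-5.9  4.6 23.5] 28.1
mm/px 2.635731768962648
pics/top3.png (5.5, 0.96)
pics/top4.png (5.88, 0.96)
now (9.38, 0.96)
yellow cols {np.int64(42): np.int64(12)}
```

Call:
play_rows:
  targets:
    - [1, 0, 0, 0.15, 0]
    - [1, 0, 0, 0.3, 0]

```text
clock: 28.35
eef_pos: [539.8, -60.8, 90.7]
tool_rot: [3.141, -0.004, 1.587]
force: [-7.0, 4.9, 33.5]
width: 0.0
gripper_force: 16.0
```

Call:
play_rows:
  targets:
    - [1, 0, 0, -4, 0]
    - [1, 0, 0, -8, 0]
    - [1, 0, 0, -10, 0]
    - [1, 0, 0, -10, 0]
    - [1, 0, 0, -10, 0]
    - [1, 0, 0, -10, 0]
    - [1, 0, 0, -10, 0]

```text
clock: 29.05
eef_pos: [538.8, -62.8, 186.9]
tool_rot: [-3.139, -0.0, 1.586]
force: [0.1, -0.1, -0.3]
width: 0.2
gripper_force: 0.0
```

```bash
python3 head.py; python3 rod.py
python3 - <<'E'
from h import *
im,d=ctrl.get_image('scene'); im2,_=ctrl.get_image('top')
f=lambda x,s:cv2.resize(x,None,fx=s,fy=s,interpolation=2)
a=f(im[180:230,300:375],8); b=f(im2[165:205,200:275],8)[:200]
save('chk.png',np.vstack([a[:380],b[:]]))
E
```

```text
[538.8 -62.8 186.9] [ 0.1 -0.1 -0.3] 29.05
mm/px 2.635731768962648
pics/top3.png (5.5, 0.96)
pics/top4.png (5.88, 0.96)
now (9.25, 0.95)
yellow cols {np.int64(42): np.int64(12)}
scene0 70 -0.2503 [117.9 107.9  97.8]
top0 86 -0.2632 [117.4 106.8  96.3]
scene 68 -0.2241 [120.9 111.9 102.9]
top 57 -0.1841 [116.3 109.  101.6]
wrist 2636 -0.2236 [120.7 111.8 102.8]
[539.25943239 -62.99959716 187.57119912]
-75 nan
-60 119.88794375663377
-45 116.49898132161738
  return _methods._mean(a, axis=axis, dtype=dtype,
  ret = ret.dtype.type(ret / rcount)
```

View pics/chk.png

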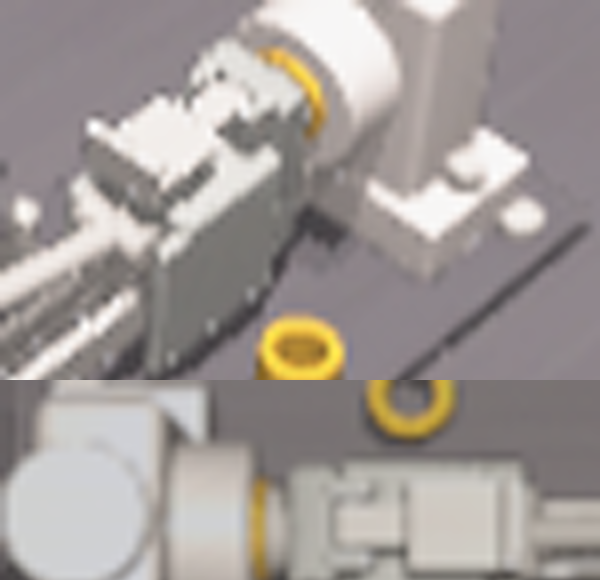

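The flange is now nearly against the boss: a thin brass ring at (260,525) in the top crop. The trigger has risen further this time, so I'll do another careful stroke to confirm it goes solid.

Call:
play_rows:
  targets:
    - [1, 0.6, 0, 3, 0]
    - [1, 0.6, 0, 4, 0]
    - [1, 0.6, 0, 4.4, 0]
    - [1, 0.6, 0, 4.8, 0]
    - [1, 0.6, 0, 5.2, 0]

```text
clock: 29.85
eef_pos: [540.0, -57.5, 136.6]
tool_rot: [3.14, 0.0, 1.585]
force: [0.0, -0.3, 1.3]
width: 0.2
gripper_force: 0.3
```

Call:
play_rows:
  targets:
    - [1, 0, 0, 0.2, 0]
    - [1, 0, 0, 0.4, 0]

```text
clock: 30.05
eef_pos: [539.9, -57.3, 132.5]
tool_rot: [3.141, 0.0, 1.585]
force: [-0.1, 0.7, 0.4]
width: -0.2
gripper_force: 0.2
```

Call:
play_rows:
  targets:
    - [1, 0, 0, 0.2, 0]
    - [1, 0, 0, 0.3, 0]

```text
clock: 30.25
eef_pos: [539.6, -57.0, 129.3]
tool_rot: [3.141, -0.0, 1.586]
force: [-0.3, -0.2, 0.8]
width: -0.0
gripper_force: 0.2
```

Call:
play_rows:
  targets:
    - [1, 0, 0, 0.3, 0]
    - [1, 0, 0, 0.5, 0]

```text
clock: 30.45
eef_pos: [539.5, -57.0, 124.1]
tool_rot: [3.141, 0.0, 1.586]
force: [-0.1, 0.8, 0.9]
width: 0.3
gripper_force: 0.3
```

Call:
play_rows:
  targets:
    - [1, 0, 0, 0.2, 0]
    - [1, 0, 0, 0.4, 0]

```text
clock: 30.65
eef_pos: [539.5, -57.1, 120.1]
tool_rot: [3.142, 0.0, 1.585]
force: [0.4, -0.5, 0.5]
width: -0.0
gripper_force: 0.4
```

Call:
play_rows:
  targets:
    - [1, 0, 0, 0.2, 0]
    - [1, 0, 0, 0.4, 0]
    - [1, 0, 0, 0.6, 0]

```text
clock: 30.95
eef_pos: [539.5, -57.2, 114.3]
tool_rot: [3.141, 0.0, 1.585]
force: [-0.3, -0.9, 4.9]
width: -0.4
gripper_force: 2.3
```

Call:
play_rows:
  targets:
    - [1, 0, 0, 0.2, 0]
    - [1, 0, 0, 0.4, 0]

```text
clock: 31.15
eef_pos: [539.5, -57.2, 110.6]
tool_rot: [3.141, 0.0, 1.585]
force: [-1.8, -0.9, 7.6]
width: 0.2
gripper_force: 4.4
```

Call:
play_rows:
  targets:
    - [1, 0, 0, 0.2, 0]
    - [1, 0, 0, 0.4, 0]

```text
clock: 31.35
eef_pos: [539.6, -57.2, 107.0]
tool_rot: [3.141, -0.0, 1.585]
force: [-3.5, -0.4, 12.1]
width: -0.3
gripper_force: 6.3
```

Call:
play_rows:
  targets:
    - [1, 0, 0, 0.15, 0]
    - [1, 0, 0, 0.3, 0]

```text
clock: 31.55
eef_pos: [539.6, -57.2, 104.3]
tool_rot: [3.141, -0.0, 1.585]
force: [-2.8, -0.9, 13.8]
width: -0.0
gripper_force: 7.5
```

Call:
play_rows:
  targets:
    - [1, 0, 0, 0.15, 0]
    - [1, 0, 0, 0.3, 0]

```text
clock: 31.75
eef_pos: [539.6, -57.0, 101.6]
tool_rot: [3.141, -0.001, 1.585]
force: [-3.4, 0.2, 17.5]
width: 0.0
gripper_force: 8.9
```

Call:
play_rows:
  targets:
    - [1, 0, 0, 0.15, 0]
    - [1, 0, 0, 0.3, 0]

```text
clock: 31.95
eef_pos: [539.6, -56.8, 99.0]
tool_rot: [3.141, -0.001, 1.585]
force: [-4.4, -0.1, 20.8]
width: 0.1
gripper_force: 10.3
```

```bash
python3 head.py
```

```text
[539.6 -56.8  99. ] [-4.4 -0.1 20.8] 31.95
mm/px 2.635731768962648
pics/top3.png (5.5, 0.96)
pics/top4.png (5.88, 0.96)
now (9.38, 0.96)
yellow cols {np.int64(42): np.int64(12)}
```

Call:
play_rows:
  targets:
    - [1, 0, 0, 0.2, 0]
    - [1, 0, 0, 0.4, 0]

```text
clock: 32.2
eef_pos: [539.7, -56.5, 95.4]
tool_rot: [3.14, -0.002, 1.586]
force: [-5.8, 1.4, 25.9]
width: -0.1
gripper_force: 12.6
```

Call:
play_rows:
  targets:
    - [1, 0, 0, 0.15, 0]
    - [1, 0, 0, 0.3, 0]

```text
clock: 32.4
eef_pos: [539.6, -56.2, 92.7]
tool_rot: [3.14, -0.002, 1.586]
force: [-6.2, 1.7, 27.1]
width: -0.0
gripper_force: 13.6
```

```bash
python3 head.py
python3 - <<'E'
from h import *
# brightness profile along bush row: initial vs now (red-blue = brassness)
a=np.load('top.npz')['im'].astype(int)
im,d=ctrl.get_image('top'); b=im.astype(int)
for x in (a,b):
    q=(x[...,0]-x[...,2]); print(q[176:188,226:246].mean(0).round().astype(int))
E
```

```text
[539.6 -56.2  92.7] [-6.2  1.7 27.1] 32.4
mm/px 2.635731768962648
pics/top3.png (5.5, 0.96)
pics/top4.png (5.88, 0.96)
now (9.5, 0.97)
yellow cols {np.int64(42): np.int64(12)}
[  9   9   9   9  10  38  90  94 110  91  28   9   7   7   7   7  12  12
  13  11]
[ 9  9  9  9 10 59 90 32 13 11  9  9  9  9  9  9 10 10 10 10]
```

Run:
```python
import numpy as np,glob
for f in sorted(glob.glob('s_*.npy')):
    x=np.load(f).astype(int); q=(x[...,0]-x[...,2])[26:38,38:50].mean(0); print(f,q.round().astype(int),'sum',round((q-9).clip(0).sum()), 'gray',x[28:36,36:46,2].mean(0).round().astype(int))
```

```text
s_00.npy [  9   9  10  38  88  95 110  66  19  12  11   9] sum 370 gray [203 203 202 202 178 116  67  65  66 106]
s_01.npy [  9   9  10  38  88  95 110  88  18  13  12  11] sum 393 gray [201 201 201 201 177 115  66  64  64  59]
s_02.npy [ 9  9 10 38 98 94 30 13 12 10  9  9] sum 234 gray [203 203 202 203 178 116  68  72 142 165]
s_03.npy [ 9  9 10 38 99 99 42 14 12 11 10  9] sum 254 gray [201 202 201 201 177 115  66  61  95 148]
s_04.npy [ 9  9 10 38 99 98 29 13 13 11  9  9] sum 239 gray [202 203 202 202 178 116  67  61 139 164]
s_05.npy [ 9  9 10 38 98 99 35 14 12 11 10 10] sum 246 gray [201 202 201 201 177 115  66  61 119 155]
s_06.npy [ 9  9 10 34 99 84 25 13 12 10  9 10] sum 215 gray [203 203 202 203 178 116  67  80 143 164]
s_07.npy [ 9  9 10 26 99 93 25 14 13 11  9  9] sum 219 gray [201 201 201 201 177 114  63  58 120 156]
s_08.npy [ 9  9 11 59 93 32 13 12  9  9 10 10] sum 167 gray [203 203 202 203 178 115  75 142 164 133]
s_09.npy [ 9  9 11 59 93 32 13 11  9  9 10  9] sum 165 gray [203 203 202 203 178 115  76 142 164 134]
s_10.npy [ 8  9 10 59 94 30 13 12 10  9  9  9] sum 166 gray [201 201 201 201 177 114  70 140 163 143]
s_11.npy [ 9  9 11 59 93 32 13 11  9  9 10 10] sum 166 gray [203 203 202 203 178 115  75 142 164 134]
s_12.npy [ 9  9 10 59 90 32 13 12  9  9 10  9] sum 163 gray [203 203 202 203 178 115  82 144 164 134]
```

Call:
play_rows:
  targets:
    - [1, 0, 0, 0.1, 0]
    - [1, 0, 0, 0.2, 0]

```text
clock: 32.7
eef_pos: [539.7, -56.1, 91.2]
tool_rot: [3.14, -0.003, 1.586]
force: [-6.6, 1.6, 35.9]
width: -0.0
gripper_force: 17.6
```

The brass profile has been identical since late in stroke 9, while the trigger force rose to 36 N with no movement. The bush is home and the trigger is solid. I'll ease off and go to the thumb release.

Call:
play_rows:
  targets:
    - [1, 0, 0, -4, 0]
    - [1, 0, 0, -9, 0]
    - [1, 5, 0, -9.8, 0]
    - [1, 9, 0, -9.8, 0]
    - [1, 9, 0, -9.8, 0]
    - [1, 9, 0, -9.8, 0]
    - [1, 9, 0, -9.8, 0]

```text
clock: 33.4
eef_pos: [537.9, 32.0, 186.0]
tool_rot: [-3.141, 0.001, 1.584]
force: [0.7, -0.1, -0.5]
width: -0.2
gripper_force: 0.0
```

```bash
cat > rel.py <<'E'
from h import *
go(538,92,160)
c,E=ext('wrist'); im,d=ctrl.get_image('wrist'); P=cloud('wrist',d,c,E)
for y in np.arange(60,150,3):
    m=(abs(P[...,1]-y)<1.5)&(abs(P[...,0]-538)<17)&(P[...,2]>60)&(P[...,2]<150)&(d>100)
    if m.sum()>5: print(y,m.sum(),np.round(np.percentile(P[m][:,2],[20,50,95])),np.round(np.percentile(P[m&(P[...,2]>105)][:,0],[1,99])) if (m&(P[...,2]>105)).sum() else '')
E
python3 rel.py
```

```text
rows [6.01 0.09 2.59] 0 pos [537.9  32.  186. ] [-3.141e+00  1.000e-03  1.584e+00] clock 33.4 F [ 0.7 -0.1 -0.5]
60 143 [62. 93. 95.] 
63 88 [92. 93. 95.] 
66 68 [92. 93. 94.] 
72 6 [124. 125. 125.] [523. 532.]
75 321 [125. 126. 127.] [521. 551.]
78 538 [115. 123. 127.] [522. 551.]
81 306 [113. 114. 115.] [521. 550.]
84 322 [114. 114. 115.] [521. 550.]
87 312 [113. 114. 115.] [521. 550.]
90 331 [113. 114. 115.] [521. 550.]
93 333 [113. 114. 115.] [521. 551.]
96 333 [113. 114. 115.] [521. 551.]
99 339 [113. 114. 115.] [521. 550.]
102 354 [113. 114. 115.] [522. 550.]
105 350 [113. 114. 115.] [521. 550.]
108 353 [113. 114. 115.] [522. 550.]
111 345 [111. 114. 115.] [522. 550.]
114 333 [ 95.  96. 113.] [529. 542.]
117 341 [ 95.  96. 113.] [529. 542.]
120 342 [ 95.  96. 113.] [529. 542.]
123 428 [ 95. 111. 115.] [521. 550.]
126 393 [110. 112. 116.] [521. 550.]
129 401 [111. 113. 116.] [521. 550.]
132 396 [111. 112. 116.] [521. 550.]
135 467 [112. 113. 116.] [521. 554.]
138 437 [114. 114. 115.] [521. 555.]
141 435 [114. 114. 115.] [521. 554.]
144 450 [113. 114. 115.] [521. 554.]
147 435 [113. 114. 115.] [521. 554.]
```

The pad is clear: lip at y 74–79, pad y 79–112, x 521–551, top at z 114. I'll press it down at y≈94.

Call:
play_rows:
  targets:
    - [1, 3, -0.1, 0, 0]
    - [1, 6.2, -0.15, 0, 0]
    - [1, 6.2, -0.15, 2.5, 0]
    - [1, 6.2, -0.15, 4, 0]
    - [1, 6.2, -0.15, 4.5, 0]
    - [1, 6.2, -0.15, 4.8, 0]
    - [1, 6.2, -0.15, 5.1, 0]

```text
clock: 34.15
eef_pos: [536.0, 93.5, 135.6]
tool_rot: [3.141, 0.001, 1.584]
force: [-0.4, -3.3, 2.2]
width: 0.0
gripper_force: 1.6
```

Call:
play_rows:
  targets:
    - [1, 0, 0, 0.2, 0]
    - [1, 0, 0, 0.4, 0]
    - [1, 0, 0, 0.5, 0]

```text
clock: 34.45
eef_pos: [536.1, 93.8, 130.6]
tool_rot: [3.14, 0.001, 1.585]
force: [-0.4, -5.2, 4.2]
width: -0.2
gripper_force: 2.5
```

Call:
play_rows:
  targets:
    - [1, 0, 0, 0.15, 0]
    - [1, 0, 0, 0.2, 0]

```text
clock: 34.65
eef_pos: [536.3, 93.8, 129.7]
tool_rot: [3.14, 0.0, 1.585]
force: [-3.5, -6.2, 19.0]
width: 0.2
gripper_force: 9.5
```

Call:
play_rows:
  targets:
    - [1, -0.4, 0, 0, 0]
    - [1, -0.8, 0, 0, 0]
    - [1, -1.2, 0, 0, 0]
    - [1, -1.6, 0, 0, 0]
    - [1, -2, 0, 0, 0]

```text
clock: 35.15
eef_pos: [536.9, 79.7, 128.7]
tool_rot: [3.14, -0.006, 1.589]
force: [1.3, 6.4, 4.1]
width: -0.2
gripper_force: 5.4
```

Call:
play_rows:
  targets:
    - [1, -0.4, 0, 0.1, 0]
    - [1, -0.8, 0, 0.1, 0]
    - [1, -1.2, 0, 0.1, 0]
    - [1, -1.6, 0, 0.1, 0]

```text
clock: 35.55
eef_pos: [537.3, 63.1, 128.3]
tool_rot: [3.139, -0.005, 1.588]
force: [-1.8, 6.8, 10.6]
width: 0.3
gripper_force: 7.8
```

```bash
python3 head.py|grep -v pics; python3 -c "
from h import *
im,d=ctrl.get_image('scene'); c,E=ext('scene'); P=cloud('scene',d,c,E)
m=(abs(P[...,0]-540)<16)&(P[...,1]>-140)&(P[...,1]<-20)&(P[...,2]>60)
print(np.percentile(P[m][:,1],[1,5,50]))"
```

```text
[537.3  63.1 128.3] [-1.8  6.8 10.6] 35.55
mm/px 2.635731768962648
now (-31.88, 0.64)
yellow cols {np.int64(42): np.int64(12), np.int64(43): np.int64(5)}
[-94.96184741 -93.18219908 -70.85919109]
```

Call:
play_rows:
  targets:
    - [1, -0.4, 0, 0, 0]
    - [1, -0.8, 0, 0, 0]
    - [1, -1.2, 0, 0, 0]

```text
clock: 35.95
eef_pos: [537.5, 51.1, 128.3]
tool_rot: [3.139, -0.005, 1.588]
force: [-0.7, 6.5, 10.8]
width: 0.0
gripper_force: 7.9
```

Call:
play_rows:
  targets:
    - [1, -0.3, 0, 0, 0]
    - [1, -0.6, 0, 0, 0]

```text
clock: 36.15
eef_pos: [537.6, 44.9, 128.3]
tool_rot: [3.139, -0.005, 1.588]
force: [-1.0, 6.2, 10.1]
width: 0.2
gripper_force: 7.9
```

Call:
play_rows:
  targets:
    - [1, -0.3, 0, 0, 0]
    - [1, -0.6, 0, 0, 0]

```text
clock: 36.35
eef_pos: [537.6, 39.0, 128.3]
tool_rot: [3.139, -0.005, 1.588]
force: [-0.8, 6.3, 10.6]
width: -0.2
gripper_force: 7.9
```

Call:
play_rows:
  targets:
    - [1, -0.3, 0, 0, 0]
    - [1, -0.6, 0, 0, 0]

```text
clock: 36.55
eef_pos: [537.7, 33.0, 128.3]
tool_rot: [3.139, -0.005, 1.588]
force: [-0.2, 5.8, 9.9]
width: -0.1
gripper_force: 8.0
```

Call:
play_rows:
  targets:
    - [1, -0.3, 0, 0, 0]
    - [1, -0.6, 0, 0, 0]

```text
clock: 36.75
eef_pos: [537.8, 26.9, 128.3]
tool_rot: [3.14, -0.005, 1.588]
force: [-2.3, 6.0, 10.5]
width: 0.2
gripper_force: 8.0
```

Call:
play_rows:
  targets:
    - [1, -0.3, 0, 0, 0]
    - [1, -0.6, 0, 0, 0]

```text
clock: 36.95
eef_pos: [537.9, 20.9, 128.3]
tool_rot: [3.14, -0.005, 1.588]
force: [-1.6, 5.5, 11.5]
width: 0.1
gripper_force: 8.0
```

Call:
play_rows:
  targets:
    - [1, -0.3, 0, 0, 0]
    - [1, -0.5, 0, 0, 0]

```text
clock: 37.15
eef_pos: [537.9, 20.3, 128.2]
tool_rot: [3.14, -0.011, 1.591]
force: [-0.9, 18.0, 11.1]
width: 0.0
gripper_force: 11.1
```

Call:
play_rows:
  targets:
    - [1, -0.2, 0, 0, 0]
    - [1, -0.4, 0, 0, 0]

```text
clock: 37.35
eef_pos: [537.9, 20.0, 128.2]
tool_rot: [3.141, -0.015, 1.593]
force: [-0.4, 24.5, 11.1]
width: -0.2
gripper_force: 14.4
```

Rear stop reached: y held at 20 while the pull rose to 24 N. I'll ease the pull, then lift straight off.

Call:
play_rows:
  targets:
    - [1, 0.4, 0, 0, 0]
    - [1, 0.8, 0, 0, 0]
    - [1, 0.8, 0, -0.5, 0]
    - [1, 0.8, 0, -1, 0]
    - [1, 0.8, 0, -2, 0]
    - [1, 0.8, 0, -5, 0]
    - [1, 0.8, 0, -9, 0]
    - [1, 0.8, 0, -12, 0]
    - [1, 0.8, 0, -12, 0]
    - [1, 0.8, 0, -12, 0]

```text
clock: 38.35
eef_pos: [537.1, 16.6, 247.5]
tool_rot: [3.14, -0.001, 1.586]
force: [0.1, -0.4, -0.1]
width: 0.1
gripper_force: 0.0
```

Run:
```python
from h import *
go(540,20,245)
im,d=ctrl.get_image('wrist'); c,E=ext('wrist'); P=cloud('wrist',d,c,E)
m=(abs(P[...,0]-538)<13)&(P[...,1]>-40)&(P[...,1]<60)&(P[...,2]>119)&(P[...,2]<135)&(d>100)
print('lip',m.sum(),np.percentile(P[m][:,1],[5,50,95]) if m.any() else '')
im2,_=ctrl.get_image('top'); x=im2.astype(int)
q=(x[...,0]-x[...,2])[176:188,228:240].mean(0); print(q.round())
f=lambda x,s:cv2.resize(x,None,fx=s,fy=s,interpolation=2)
s,_=ctrl.get_image('scene')
save('fin.png',np.vstack([f(s[150:250,240:390],4),f(im2[165:210,190:340],4)]))
```

```text
rows [0.34 0.3  0.25] 0 pos [537.1  16.6 247.5] [ 3.140e+00 -1.000e-03  1.586e+00] clock 38.35 F [ 0.1 -0.4 -0.1]
lip 89 [ 6.19247453  8.65223468 10.76473205]
[  9.   9.  10.  59. 100.  56.  12.   8.   8.   8.   9.   9.]
```

View pics/fin.png

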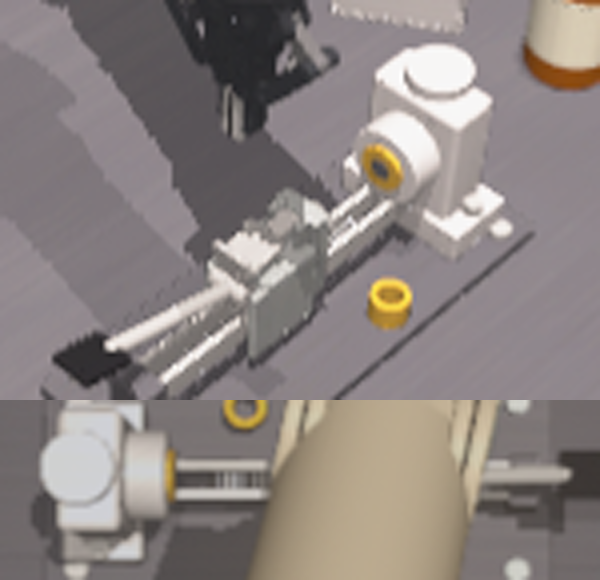

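The jaw head is fully back and the bush looks seated: brass ring at (382,167) in the scene, thin line at (170,472) from above. I'll check the flange-to-boss distance in 3D with the wrist camera.

Call:
play_rows:
  targets:
    - [1, 5, 0, 0, 0]
    - [1, 7, 0, 0, 0]
    - [1, 7, 0, 0, 0]
    - [1, 7, 0, 0, 0]
    - [1, 7, 0, 0, 0]

```text
clock: 39.0
eef_pos: [535.6, 84.5, 246.7]
tool_rot: [-3.141, 0.001, 1.584]
force: [-0.2, 0.1, 0.1]
width: -0.5
gripper_force: 0.0
```

Run:
```python
from h import *
s=ctrl.read_state(); print(np.round(s['eef_pos'],1))
c,E=ext('wrist'); im,d=ctrl.get_image('wrist'); P=cloud('wrist',d,c,E); x=im.astype(int)
br=((x[...,0]-x[...,2])>40)&(abs(P[...,0]-536)<20)&(P[...,1]>100)&(P[...,1]<180)&(P[...,2]>60)
q=P[br]; print('brass',len(q),np.percentile(q,[2,25,50,75,98],axis=0).round(1).tolist())
for z in range(80,122,3):
    a=br&(abs(P[...,2]-z)<1.5); b=(~br)&(abs(P[...,2]-z)<1.5)&(abs(P[...,0]-536)<26)&(P[...,1]>135)&(P[...,1]<185)
    print(z,a.sum(),np.percentile(P[a][:,1],[5,50,95]).round(1) if a.any() else '',b.sum(),np.percentile(P[b][:,1],[5,50,95]).round(1) if b.any() else '')
v,u=np.where(br); save('wb.png',cv2.resize(im[max(0,v.min()-15):v.max()+25,u.min()-25:u.max()+25],None,fx=6,fy=6,interpolation=2)); print(v.min(),v.max(),u.min(),u.max())
```

```text
[535.6  84.5 246.7]
brass 270 [[518.6, 159.7, 61.9], [526.9, 160.7, 101.4], [534.3, 161.8, 104.6], [542.2, 162.7, 106.2], [551.2, 163.5, 108.4]]
80 0  0 
83 0  0 
86 0  0 
89 1 [163. 163. 163.] 0 
92 3 [160.  160.8 161.4] 0 
95 12 [160.3 162.  163.4] 1 [163.2 163.2 163.2]
98 25 [160.8 162.2 163.6] 2 [164.4 164.4 164.5]
101 41 [159.7 161.8 163.5] 39 [165.7 174.7 184.2]
104 81 [159.8 161.4 163.3] 53 [164.4 174.5 183.5]
107 94 [159.9 161.9 163.4] 187 [165.  174.4 184.2]
110 0  265 [164.4 174.3 183.8]
113 0  375 [164.4 174.1 183.8]
116 0  688 [164.4 174.4 184. ]
119 0  812 [165.8 175.4 184.1]
96 141 258 330
```

The brass spans y 159.7–163.5 (the 4 mm flange) and the boss face starts at about 164, so the flange is flat on it and the bush is home.

```bash
python3 -c "
from cell import ctrl
print(ctrl.finish_job())"
```

```text
the job is handed in; nothing more can be done
None
```

The bush is pressed fully home, with its flange flat on the boss face. The jaw head was then drawn back to its rear stop with the release held down, and the job was handed in at about 39 s. The highest force in the end-of-move readings was 36 N, against the 45 N limit.

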